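# Blow off the V-rests and press a roller home for gauging

### The arm

A 6-joint arm with a two-finger parallel gripper is mounted at the origin on the work surface; the furniture and walls round the work are solid. World frame = base frame: x ahead of the robot, y to its left, z up, the work surface at z = 0. Lengths are in m, angles in rad, forces in N, time in s.
With the tool pointing down it reaches from about 0.325 to 0.9 m from the base axis. Payload 6.1 kg.
Tool frame: the origin (TCP) lies midway between the tips of the shut fingers; the grasp point (between the pads) lies 19 mm behind it; x points along the fingers, y is the direction in which the jaws open and shut, and the axes are right-handed (so a half turn about x gives the same grasp; the last joint's range is limited). The gripper opens to 85 mm and grips with 20 to 120 N. Pads are 22 mm wide; open, the fingers measure 114 mm over their backs; the gripper's body (76 mm by 85 mm) begins 54 mm behind the grasp point. The pads swing forward as they close: fully open they stand 13 mm farther back than shut.
Start: joints at [-1.288, 0.22, 1.526, -0, 1.395, -0.126], TCP at [0.248, -0.573, 0.231] pointing down, gripper open.
Joint ranges: [-2.98, 2.98], [-0.91, 2.08], [0.09, 2.57], [-1.24, 4.39], [0.2, 2.65], [-2.68, 2.68]. Speed limits (rad/s): [2.57, 2.57, 3.01, 3.14, 3.14, 3.14].

### API

Orientations are given as [roll, pitch, yaw] about the fixed x, y, z axes, in that order (R = Rz(yaw) Ry(pitch) Rx(roll)).
In Python, from plant import movep, move_l, set_joints, gripper_to, hold, inverse_kinematics, observe, get_image, get_calibration, Unreachable, job_done gives the robot as it stands. Calls block until the motion is done:
- movep(position, orientation): joint-space move of the TCP to a pose.
- move_l(position, feed=0.15, rotation=None, max_force=None): straight line of the TCP; rotation=None keeps the orientation; feed is the mean speed in m/s. With max_force (N) it stops when the force on the tool has changed by that much, and returns True; else False.
- set_joints(angles): joint-space move.
- gripper_to(opening, f_grip=None): finger opening in m; f_grip is the grip in N (None keeps the last); returns when the fingers have stopped.
- hold(seconds).
- inverse_kinematics(position, orientation): joint angles nearest the present ones, or None.
- observe(): the state.
- get_image(name): name is "scene" or "top" or "wrist"; returns (picture, depth): 420x560x3 uint8, red, green, blue; 420x560 float32, m along the optical axis (not along the pixel's ray), 0 where there is no reading.
- get_calibration(name): a dict with "intrinsics" (3x3 intrinsics, pixels), "world_from_camera" (4x4, takes a point from camera to world coordinates). Camera axes: x right, y down, z forward; pixel columns grow to the right and rows downward; lengths in m; the calibration is good to about 2 mm. A picture is of the moment at which its call begins: read the wrist's pose just before it. get_calibration takes no time and is no camera call; for the wrist camera it gives the pose at the moment of the call.
A pose or a line that the arm cannot do raises Unreachable and nothing moves.
- job_done(): hands the job in, once; it reports no verdict.
The state is a dict: "time_s": time; "q": joint angles; "joint_velocities": joint speeds; "joint_torque": joint torques, N m; "eef_pos": TCP position; "tcp_rot": TCP orientation; "ft_force": force on the tool from outside, world axes, zero at the start; "torque": the same for the moment, N m; "opening": finger opening in m.
Only numpy, scipy, OpenCV 4.12 (cv2) and the standard library are available. Lean on these libraries where they do the work, as an engineer would, in place of code of your own. Each camera call takes 0.05 s, during which the arm holds its last target.

### The job

The thick roller is to be gauged. First blow the V-rests of the gauging fixture clean by squeezing the trigger of the fixed air gun fully home against its grip and letting it spring back; then take the thick roller from the rack, lay it centred along both V-rests, and press it down firmly so that it bears on both faces of the V. Finish while still holding it pressed there - do not let go - and leave the thin roller and the other things where they are.

Things in the scene. Friction and masses are not known exactly. Their poses are not given: they have to be found in the camera images.
- fixture: Gauging fixture fixed to the table: steel plate 110 x 320 mm, top 12 mm up, with two V-rests (centred y = -75 mm) and an air gun mounted upside down, barrel low and level, grip standing up (y = +105 mm). Origin on the table below its middle; x across the V groove, y along groove and gun, z up. The nozzle ends 95 mm to the +y side of v_seat, 46 mm above the table.
- gun_grip (a point): On the centre line of the gun's grey upright grip (26 x 26 mm, up to 145 mm above the table), 120 mm above the table; axes as the fixture's. The trigger is on its -y side: at this height its outer face is at y = -39 mm released and -24 mm fully squeezed; the grip's other side is at y = +13 mm. Grip and trigger are pinched together along y, from above.
- trigger (a joint): Trigger of the air gun: black lever 18 mm wide, 8 mm thick, hinged at its foot 62 mm above the table, ending 135 mm above it. 0 rad released, 0.25 rad squeezed fully home. At 120 mm above the table it takes 3 N to start and 8 N to hold home; it springs back by itself.
- v_seat (a point): Where the thick roller's centre lies when seated: 47 mm above the table, midway between the V-rests; axes as the fixture's. Right-angled V opening upward, polished slippery faces. Rests: 20 mm long each, at y = -42 and +42 mm, 68 mm wide, 46 mm high. The 64 mm between them is free for fingers down to the plate, but for a gauge probe (16 mm wide, top 27 mm above the table) under the roller.
- v_near: The V faces on the -x side of the groove (one on each rest), fixed to the fixture, with the fixture's origin and axes. Together they are one of the two contact lines.
- v_far: The V faces on the +x side of the groove, fixed to the fixture, with the fixture's origin and axes. The other contact line.
- thick_roller_center (a point): Centre of the thick roller: aluminium barrel 36 mm in diameter, 120 mm long, with 12 mm shaft ends sticking out 10 mm; about 0.32 kg. y is its axis. It starts level in the wooden rack, centre 40 mm above the table; fingers can go down on both sides of its middle. The rack's two places are 100 mm apart, the rollers parallel, either one in either place.
- thick_roller: The thick roller itself; origin at its centre, y axis along it. A firm push on it in the V-rests is some 10 to 20 N downward.
- rack: Fixed wooden rack: board 210 x 130 x 10 mm, two rails 22 mm high along its x, 76 mm clear between them, small ridges that keep the rollers from rolling. Rollers lie along its y, at x = -50 and +50 mm. Origin on the table below its middle.
- thin_roller_center (a point): Centre of the thin roller, which stays in the rack: same length, barrel 24 mm in diameter, centre 34 mm above the table.
- spool_loose: Loose bystander: a wooden spool of thread standing on the table, 39 mm across, 51 mm high; origin at the centre of its underside.
- dye: Loose bystander: a small tan bottle with a black cap, 36 mm across, 66 mm high; origin at the centre of its underside.
Mind the look-alikes: they are no part of the job. What is shaped like the thick_roller but blue or yellow is not meant.

How it is judged:
By the outcome, as a careful person would: the job done as asked, in the order asked, and still so for the second after the job is handed in, while the arm keeps its last pose, push and grip.
It also fails if it takes over 56 s, if anything falls off the work surface, if the arm or the gripper's body presses on something with over 40 N, if the wrist force passes 120 N, or if a joint passes its speed limit or range.

## Working session

There is one attempt and no reset: what is moved stays moved. The work goes in short steps, each a Python script; the robot and the scene stay as the last script left them, time stands still between calls to the robot, and variables do not carry over. Pictures are saved under pics/ and viewed, and the job is handed in when it is done.

```bash
mkdir -p pics; ls
python3 - <<'E'
from plant import *
import cv2, numpy as np
for n in("scene","top","wrist"):
    c=get_calibration(n); im,d=get_image(n)
    cv2.imwrite(f"pics/{n}0.png",im[:,:,::-1]); np.savez(f"pics/{n}0.npz",im=im,d=d,K=c["intrinsics"],T=c["world_from_camera"])
    print(n,np.round(c["intrinsics"],1).tolist(),np.round(c["world_from_camera"],3).tolist(),(d>0).mean())
o=observe();print(o)
E
```

```text
pics
scene [[443.5, 0.0, 285.6], [0.0, 443.5, 210.0], [0.0, 0.0, 1.0]] [[-0.702, -0.416, 0.577, -0.08], [-0.712, 0.417, -0.565, 0.725], [-0.006, -0.808, -0.589, 0.774], [0.0, 0.0, 0.0, 1.0]] 0.8853869047619047
top [[428.9, 0.0, 274.6], [0.0, 428.9, 211.8], [0.0, 0.0, 1.0]] [[0.007, -0.988, 0.157, 0.392], [-1.0, -0.008, -0.002, 0.075], [0.004, -0.157, -0.988, 1.402], [0.0, 0.0, 0.0, 1.0]] 0.9958971088435374
wrist [[349.7, 0.0, 281.0], [0.0, 349.7, 214.3], [0.0, 0.0, 1.0]] [[0.398, -0.867, -0.301, 0.327], [-0.917, -0.377, -0.128, -0.539], [-0.003, 0.327, -0.945, 0.373], [0.0, 0.0, 0.0, 1.0]] 0.9959141156462585
{'time_s': 0.15, 'q': array([-1.28813730e+00,  2.21059116e-01,  1.52736772e+00, -4.77146796e-06,
        1.39467634e+00, -1.26074789e-01]), 'joint_velocities': array([ 0.00242771, -0.00255901, -0.00307457, -0.00203019, -0.00071662,
       -0.00021678]), 'joint_torque': array([ 1.02219383e-03, -4.97482538e+01, -3.89904928e+01, -1.05106392e-04,
        7.07497456e-03, -1.41665274e-05]), 'eef_pos': array([ 0.24828305, -0.5730593 ,  0.2304315 ]), 'tcp_rot': array([-1.69376202,  1.56928579,  1.8565653 ]), 'ft_force': array([ 0.07285152,  0.60703594, -0.84951572]), 'torque': array([-0.04510324, -0.02145873,  0.05390855]), 'opening': 0.08543309981554212}
```

View pics/top0.png

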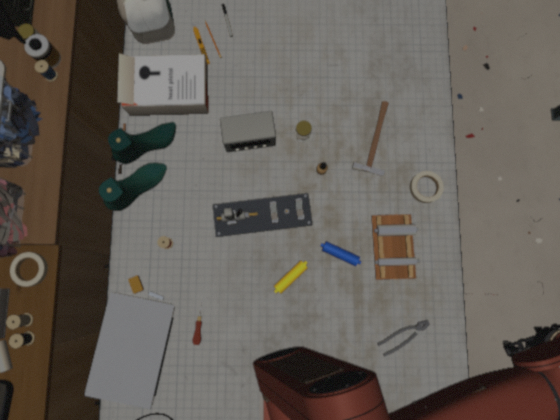

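View pics/scene0.png

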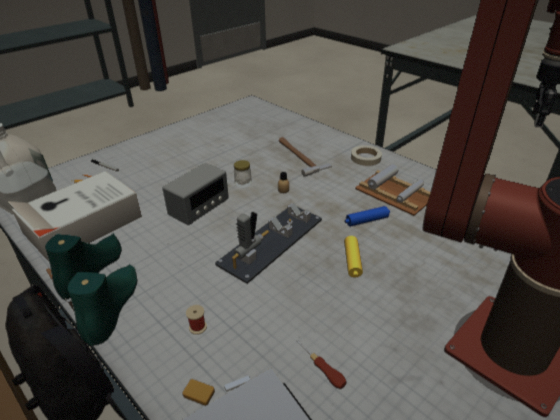

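The top view shows the fixture at about (263,214), with the gun on its left (+y) and the V-rests on its right. The rack is at (394,247), and the thick roller looks like the upper one at (397,230). Next I'll zoom in.

Run:
```python
import cv2
im=cv2.imread("pics/top0.png")
a=cv2.resize(im[180:250,200:325],None,fx=6,fy=6,interpolation=cv2.INTER_CUBIC)
b=cv2.resize(im[205:290,360:430],None,fx=6,fy=6,interpolation=cv2.INTER_CUBIC)
cv2.imwrite("pics/fx.png",a);cv2.imwrite("pics/rk.png",b)
```

```text
(no output)
```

View pics/fx.png

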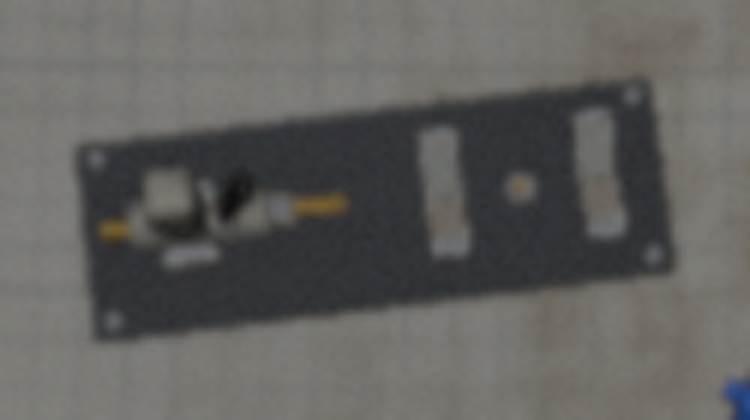

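View pics/rk.png

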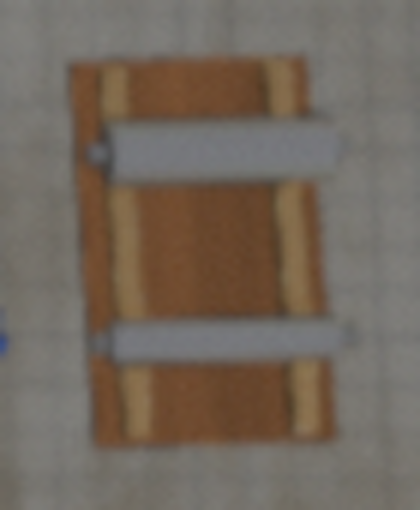

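```bash
cat > h.py <<'E'
import numpy as np, cv2
from plant import *
def ray(K,T,uv,z):
    uv=np.atleast_2d(uv).astype(float)
    d=np.c_[(uv[:,0]-K[0,2])/K[0,0],(uv[:,1]-K[1,2])/K[1,1],np.ones(len(uv))]@T[:3,:3].T
    o=T[:3,3]; s=(z-o[2])/d[:,2]
    return o+s[:,None]*d
def proj(K,T,p):
    c=(np.atleast_2d(p)-T[:3,3])@T[:3,:3]
    return c[:,:2]/c[:,2:]*[K[0,0],K[1,1]]+K[:2,2]
def rect(mask,K,T,z,near=None):
    """largest component -> convex hull -> minAreaRect on plane z (metres)"""
    cs,_=cv2.findContours(mask.astype(np.uint8),cv2.RETR_EXTERNAL,cv2.CHAIN_APPROX_NONE)
    c=max(cs,key=cv2.contourArea)[:,0]
    w=ray(K,T,c,z)[:,:2]
    r=cv2.minAreaRect((w*1000).astype(np.float32))
    return r,c
def snap(n,tag):
    c=get_calibration(n); im,d=get_image(n)
    cv2.imwrite(f"pics/{tag}.png",im[:,:,::-1]); np.savez(f"pics/{tag}.npz",im=im,d=d,K=c["intrinsics"],T=c["world_from_camera"])
def load(tag):
    f=np.load(f"pics/{tag}.npz"); return f["im"],f["d"],f["K"],f["T"]
E
python3 - <<'E'
from h import *
im,d,K,T=load("top0")
hsv=cv2.cvtColor(im,cv2.COLOR_RGB2HSV)
def sub(m,x0,x1,y0,y1):
    o=np.zeros(m.shape,bool);o[y0:y1,x0:x1]=m[y0:y1,x0:x1];return o
print(hsv[225,300],hsv[228,395],hsv[262,398],hsv[245,394],hsv[200,340])
pl=sub(hsv[...,2]<75,205,320,188,242)
r,c=rect(cv2.morphologyEx(pl.astype(np.uint8),cv2.MORPH_CLOSE,np.ones((9,9))),K,T,0.012);print("plate",r)
wood=sub((hsv[...,1]>85),365,422,208,285)
r,c=rect(cv2.morphologyEx(wood.astype(np.uint8),cv2.MORPH_CLOSE,np.ones((15,15))),K,T,0.01);print("rack",r)
gr=sub((hsv[...,1]<50)&(hsv[...,2]>0),372,416,222,238)
for nm,uv,z in (("seat/probe",(200+520/6,180+187/6),.027),("grip top",(200+172/6,180+187/6),.145),("thick",(360+225/6,205+150/6),.058),("thin",(360+228/6,205+340/6),.046)):
    print(nm,ray(K,T,uv,z))
for y in (229,262): print(hsv[y,370:425:3].tolist())
E
```

```text
[120   5  53] [108  11 121] [114  10 124] [ 13 144 106] [ 19  17 120]
plate ((603.7645874023438, 113.12123107910156), (108.12808990478516, 315.8555908203125), 7.459042072296143)
rack ((503.5209655761719, -313.9031677246094), (207.48744201660156, 128.35067749023438), 2.2915914058685303)
seat/probe [[0.61319358 0.03274627 0.027     ]]
grip top [[0.59288837 0.20852285 0.145     ]]
thick [[ 0.55074957 -0.31622026  0.058     ]]
thin [[ 0.4519193  -0.31749987  0.046     ]]
[[19, 17, 118], [13, 113, 97], [0, 11, 94], [128, 9, 112], [111, 14, 125], [114, 10, 124], [108, 10, 123], [115, 12, 124], [120, 10, 125], [120, 8, 122], [120, 10, 125], [120, 11, 121], [110, 12, 123], [114, 10, 123], [120, 10, 124], [110, 13, 122], [30, 5, 112], [20, 14, 112], [21, 15, 116]]
[[17, 15, 122], [15, 13, 120], [150, 3, 97], [115, 13, 114], [111, 14, 124], [113, 8, 123], [114, 10, 123], [105, 12, 124], [113, 8, 123], [114, 10, 125], [110, 12, 125], [110, 12, 125], [120, 10, 123], [108, 10, 122], [108, 10, 122], [105, 9, 120], [18, 12, 107], [24, 11, 120], [23, 9, 118]]
```

Run:
```python
from h import *
psi=np.radians(7.46);rk=np.radians(2.3)
for nm,p,y in (("gun",(.591,.21,.3),psi),("seat",(.6135,.036,.2),psi+np.pi/2),("rack",(.55,-.315,.2),rk+np.pi/2)):
    for k in (0,np.pi,-np.pi):
        q=inverse_kinematics(p,[0,np.pi/2,y+k]);print(nm,round(k,1),None if q is None else np.round(q,2))
        q=inverse_kinematics((p[0],p[1],.14),[0,np.pi/2,y+k]);print("low",None if q is None else np.round(q,2))
```

```text
gun 0 [ 0.22  0.19  1.43 -0.    1.52 -1.49]
low [ 0.22  0.3   1.6  -0.    1.23 -1.49]
gun 3.1 [0.22 0.19 1.43 0.   1.52 1.66]
low [ 0.22  0.3   1.6  -0.    1.23  1.66]
gun -3.1 [0.22 0.19 1.43 0.   1.52 1.66]
low [0.22 0.3  1.6  0.   1.23 1.66]
seat 0 None
low None
seat 3.1 [-0.07  0.22  1.59 -0.    1.33 -0.2 ]
low [-0.07  0.27  1.64 -0.    1.23 -0.2 ]
seat -3.1 [-0.07  0.22  1.59 -0.    1.33 -0.2 ]
low [-0.07  0.27  1.64 -0.    1.23 -0.2 ]
rack 0 [-0.64  0.26  1.53  0.    1.34  2.46]
low [-0.64  0.32  1.59  0.    1.24  2.46]
rack 3.1 [-0.64  0.26  1.53 -0.    1.34 -0.68]
low [-0.64  0.32  1.59 -0.    1.24 -0.68]
rack -3.1 [-0.64  0.26  1.53 -0.    1.34 -0.68]
low [-0.64  0.32  1.59 -0.    1.24 -0.68]
```

Run:
```python
from h import *
psi=np.radians(7.46);rk=np.radians(2.3)
movep([.53,-.30,.22],[0,np.pi/2,rk-np.pi/2]); hold(.2); snap("wrist","w_rack")
movep([.61,.10,.26],[0,np.pi/2,psi-np.pi/2]); hold(.2); snap("wrist","w_fix")
movep([.60,.19,.27],[0,np.pi/2,psi]); hold(.2); snap("wrist","w_gun")
print(observe()["time_s"],observe()["eef_pos"])
```

```text
5.1583 [0.60005778 0.18973769 0.26995407]
```

View pics/w_rack.png

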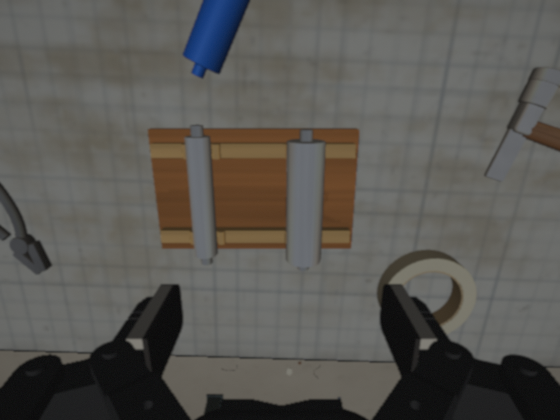

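View pics/w_fix.png

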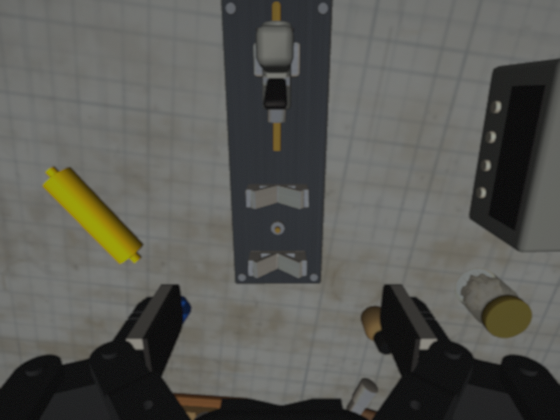

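View pics/w_gun.png

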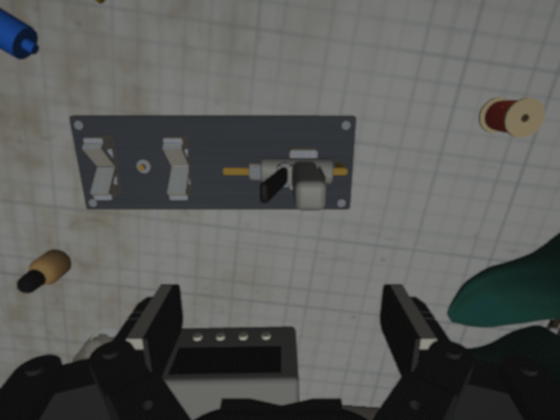

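The wrist views are clear. w_gun shows the whole plate, from (70,116) to (355,209), with the probe at (144,167), the nozzle tip at (223,171) and the grip top near (311,198). w_rack shows the thick roller from (306,135) to (304,268).

Run:
```python
from h import *
im,d,K,T=load("w_gun")
hsv=cv2.cvtColor(im,cv2.COLOR_RGB2HSV)
m=np.zeros(d.shape,np.uint8); m[105:215,60:365]=(hsv[105:215,60:365,2]<82)
P=ray
yy,xx=np.indices(d.shape)
def pts(d,K,T): 
    c=np.stack([(xx-K[0,2])/K[0,0]*d,(yy-K[1,2])/K[1,1]*d,d],-1); return c@T[:3,:3].T+T[:3,3]
W=pts(d,K,T)
m2=cv2.morphologyEx(m,cv2.MORPH_CLOSE,np.ones((9,9)))
r,c=rect(m2,K,T,.012);print("plate gun view",r)
print("plate z",np.median(W[...,2][m>0]))
scr=P(K,T,[(79,126),(346,126),(93,203),(342,202)],.013);print("screws",scr.round(4).tolist(),scr.mean(0))
print("probe",P(K,T,(144,167),.027),"noz",P(K,T,(223,171),.046))
top=np.zeros(d.shape,bool);top[150:215,285:335]=(W[150:215,285:335,2]>.138)
r,c=rect(top,K,T,.145);print("grip top",r,top.sum(),np.median(W[top],0),c.min(0),c.max(0))
np.save("pics/Wg.npy",W)
im,d,K,T=load("w_fix");W=pts(d,K,T)
top=np.zeros(d.shape,bool);top[10:120,245:310]=(W[10:120,245:310,2]>.138)
r,c=rect(top,K,T,.145);print("grip top fix",r,top.sum(),np.median(W[top],0))
print("probe",P(K,T,(277.5,229),.027),"noz",P(K,T,(277,151),.046))
hsv=cv2.cvtColor(im,cv2.COLOR_RGB2HSV);m=np.zeros(d.shape,np.uint8); m[0:290,210:345]=(hsv[0:290,210:345,2]<82)
# left/right edge fit
L=[];R=[]
for v in range(100,270,5):
    u=np.where(m[v])[0]; L.append((u.min(),v));R.append((u.max(),v))
for E in (L,R):
    w=P(K,T,E,.012); l=cv2.fitLine((w[:,:2]*1000).astype(np.float32),cv2.DIST_HUBER,0,.01,.01).ravel();print("edge",l, "x at y=38.7mm line")
im,d,K,T=load("w_rack");W=pts(d,K,T)
for x0,x1,z in((280,330,.058),(180,222,.046)):
    b=np.zeros(d.shape,bool);b[120:275,x0:x1]=W[120:275,x0:x1,2]>z-.018
    print(np.percentile(W[b][:,2],[5,50,95,99]))
    r,c=rect(b,K,T,z-.012);print("roller",r,c.min(0),c.max(0))
```

```text
plate gun view ((603.8139038085938, 114.18206024169922), (109.28484344482422, 317.6602478027344), 7.420380115509033)
plate z 0.012549059756559122
screws [[0.5805, -0.0387, 0.013], [0.5421, 0.2558, 0.013], [0.6694, -0.0274, 0.013], [0.6298, 0.2679, 0.013]] [0.60543149 0.11439029 0.013     ]
probe [[0.61410187 0.03812577 0.027     ]] noz [[0.60281512 0.12845398 0.046     ]]
grip top ((589.938232421875, 211.9189910888672), (25.715869903564453, 24.867835998535156), 8.122751235961914) 946 [0.5898997  0.21163402 0.14468451] [294 179] [325 210]
grip top fix ((591.335205078125, 211.9322052001953), (24.944740295410156, 25.487266540527344), 7.3763813972473145) 1526 [0.59164223 0.21212586 0.14461846]
probe [[0.61513014 0.03590925 0.027     ]] noz [[0.60322001 0.12770654 0.046     ]]
edge [ 1.2888560e-01 -9.9165946e-01  5.5312177e+02  9.2390205e+01] x at y=38.7mm line
edge [ 1.2965289e-01 -9.9155945e-01  6.5822015e+02  1.1928187e+02] x at y=38.7mm line
[0.0452013  0.05558179 0.0585675  0.0593031 ]
roller ((552.970458984375, -315.27459716796875), (34.62030792236328, 138.8287811279297), 2.467301368713379) [286 130] [324 270]
[0.03663055 0.04422333 0.04668529 0.04791962]
roller ((452.67938232421875, -317.74462890625), (24.04347801208496, 142.64112854003906), 2.155216693878174) [184 125] [216 265]
```

Run:
```python
from h import *
psi=np.radians(7.43)
c,s=np.cos(psi),np.sin(psi); F=np.array([[c,s],[-s,c]]); O=np.array([.6042,.1138])
for tag,box in (("w_fix",(175,285,240,315)),("w_gun",(130,210,75,200))):
    im,d,K,T=load(tag)
    yy,xx=np.indices(d.shape)
    W=np.stack([(xx-K[0,2])/K[0,0]*d,(yy-K[1,2])/K[1,1]*d,d],-1)@T[:3,:3].T+T[:3,3]
    b=np.zeros(d.shape,bool);v0,v1,u0,u1=box;b[v0:v1,u0:u1]=True
    P=W[b&(W[...,2]>.021)]; f=(P[:,:2]-O)@F.T
    for lo,hi in((-.14,-.1),(-.095,-.06),(-.055,-.01)):
        k=(f[:,1]>lo)&(f[:,1]<hi); g=f[k]
        if k.sum()<3: continue
        print(tag,k.sum(),"x",np.percentile(g[:,0],[1,50,99]).round(4),"y",np.percentile(g[:,1],[1,5,50,95,99]).round(4),"zmax",P[k][:,2].max().round(4))
        # tops z>.042 : two crests
        t=k&(P[:,2]>.041);print("   crest x",np.percentile(f[t][:,0],[2,98]).round(4),"y",np.percentile(f[t][:,1],[3,50,97]).round(4))
        # V fit
        for sg in(-1,1):
            q=k&(sg*f[:,0]>.006)&(sg*f[:,0]<.022); 
            print("   face",sg,np.polyfit(f[q][:,0],P[q][:,2],1).round(4))
```

```text
w_fix 1166 x [-0.0334 -0.0007  0.0327] y [-0.1315 -0.1304 -0.1184 -0.1121 -0.1117] zmax 0.0464
   crest x [-0.0293  0.0289] y [-0.1309 -0.1209 -0.1123]
   face -1 [-0.8045  0.0225]
   face 1 [0.7994 0.0229]
w_fix 50 x [-0.0063  0.0001  0.0054] y [-0.0873 -0.0859 -0.0796 -0.0757 -0.0741] zmax 0.0294Traceback (most recent call last):
  File "<stdin>", line 15, in <module>
    return _quantile_unchecked(
        a, q, axis, out, overwrite_input, method, keepdims, weights)
    return _ureduce(a,
                    func=_quantile_ureduce_func,
    ...<5 lines>...
                    overwrite_input=overwrite_input,
                    method=method)
    r = func(a, **kwargs)
    result = _quantile(arr,
                       quantiles=q,
    ...<2 lines>...
                       out=out,
                       weights=wgt)
    slices_having_nans = np.isnan(arr[-1, ...])
                                  ~~~^^^^^^^^^
IndexError: index -1 is out of bounds for axis 0 with size 0
```

Run:
```python
from h import *
psi=np.radians(7.43)
c,s=np.cos(psi),np.sin(psi); F=np.array([[c,s],[-s,c]]); O=np.array([.6042,.1138])
for tag,box in (("w_fix",(175,285,240,315)),("w_gun",(130,210,75,200))):
    im,d,K,T=load(tag)
    yy,xx=np.indices(d.shape)
    W=np.stack([(xx-K[0,2])/K[0,0]*d,(yy-K[1,2])/K[1,1]*d,d],-1)@T[:3,:3].T+T[:3,3]
    b=np.zeros(d.shape,bool);v0,v1,u0,u1=box;b[v0:v1,u0:u1]=True
    P=W[b&(W[...,2]>.021)]; f=(P[:,:2]-O)@F.T
    for lo,hi in((-.14,-.1),(-.055,-.01)):
        k=(f[:,1]>lo)&(f[:,1]<hi)
        t=k&(P[:,2]>.041);print(tag,"crest x",np.percentile(f[t][:,0],[2,98]).round(4),"y",np.percentile(f[t][:,1],[3,50,97]).round(4))
        for sg in(-1,1):
            q=k&(sg*f[:,0]>.008)&(sg*f[:,0]<.026); 
            print("   face",sg,np.polyfit(f[q][:,0],P[q][:,2],1).round(4))
```

```text
w_fix crest x [-0.0293  0.0289] y [-0.1309 -0.1209 -0.1123]
   face -1 [-0.7    0.024]
   face 1 [0.6819 0.0245]
w_fix crest x [-0.0305  0.0297] y [-0.0471 -0.0375 -0.0284]
   face -1 [-0.7879  0.0236]
   face 1 [0.7382 0.0246]
w_gun crest x [-0.0314  0.0292] y [-0.1314 -0.1218 -0.1126]
   face -1 [-0.6797  0.0247]
   face 1 [0.6995 0.0241]
w_gun crest x [-0.0304  0.0309] y [-0.0473 -0.038  -0.0287]
   face -1 [-0.7041  0.0252]
   face 1 [0.7821 0.0236]
```

The V-rests measured directly put v_seat at (0.6142, 0.0349), which agrees with the probe and the nozzle. The grip is at (0.5905, 0.212), and the yaw is 7.43°. Next is the trigger squeeze, with the jaws centred where the home position should be.

Run:
```python
from h import *
psi=np.radians(7.43); rot=[0,np.pi/2,psi]
gripper_to(.085,25)
movep([.5912,.2065,.20],rot)
hit=move_l([.5912,.2065,.094],feed=.12,max_force=8)
o=observe();print(hit,o["eef_pos"],o["opening"],o["ft_force"])
for op in(.06,.05,.044,.040,.030):
    gripper_to(op,25);o=observe();print(op,o["opening"],o["ft_force"].round(1),o["eef_pos"].round(4),o["time_s"])
snap("scene","s_sq");snap("wrist","w_sq")
```

```text
False [0.59206076 0.20665751 0.09516871] 0.08533390900938621 [0.46429592 0.67044029 0.7717901 ]
0.06 0.06011091876931162 [ 1.2 -4.5  3.6] [0.5922 0.2059 0.0951] 7.175
0.05 0.04980670540743045 [ 1.  -5.3  3.2] [0.5917 0.2059 0.0944] 7.4417
0.044 0.04425708931417336 [ 1.6 -5.9  3.4] [0.5917 0.2058 0.0944] 7.675
0.04 0.039832482420312766 [ 0.3 -6.2  3.5] [0.5917 0.2056 0.0945] 7.8917
0.03 0.03577652396052254 [ 0.7 -0.9  5.6] [0.5916 0.2069 0.0948] 8.1083
```

View pics/w_sq.png

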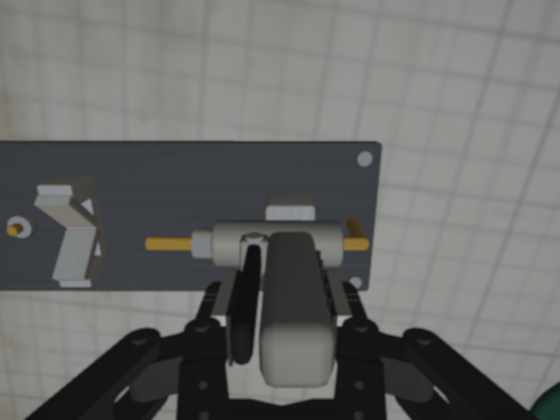

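Run:
```python
import cv2
im=cv2.imread("pics/s_sq.png")
cv2.imwrite("pics/s_sq_c.png",cv2.resize(im[130:290,180:360],None,fx=4,fy=3.7,interpolation=cv2.INTER_CUBIC))
```

```text
(no output)
```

View pics/s_sq_c.png

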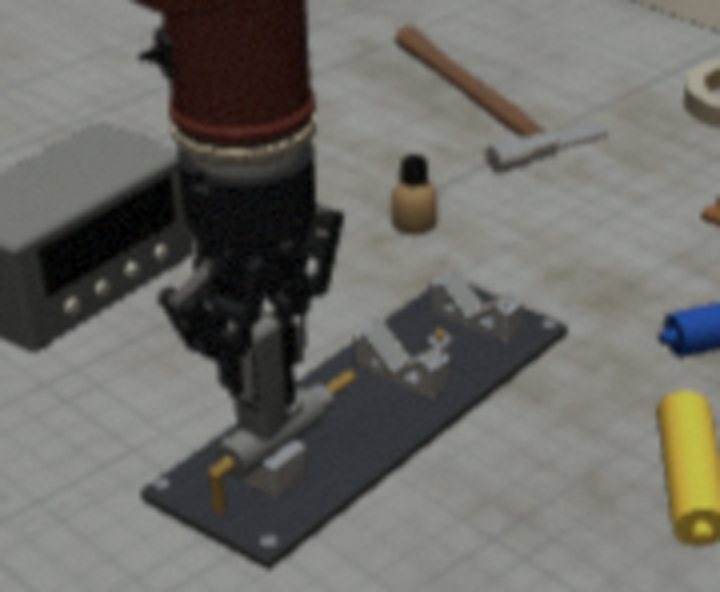

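The jaws stalled at 35.8 mm (about 37 expected at home) with balanced forces, and the lever lies along the grip at about (245,300). I'll grip harder to confirm it's on its stop, then release.

Run:
```python
from h import *
gripper_to(.02,45);hold(.3);o=observe();print(o["opening"],o["ft_force"].round(1),o["eef_pos"].round(4))
gripper_to(.085,45);hold(.3);o=observe();print(o["opening"],o["ft_force"].round(1))
snap("wrist","w_rel")
p=o["eef_pos"]; move_l([p[0],p[1],.22],feed=.15);print(observe()["time_s"])
```

```text
0.035420557346523135 [-0.5 -0.6  6.1] [0.5915 0.2071 0.0949]
0.0847972410612637 [-0.8  0.3 -0.1]
10.6083
```

View pics/w_rel.png

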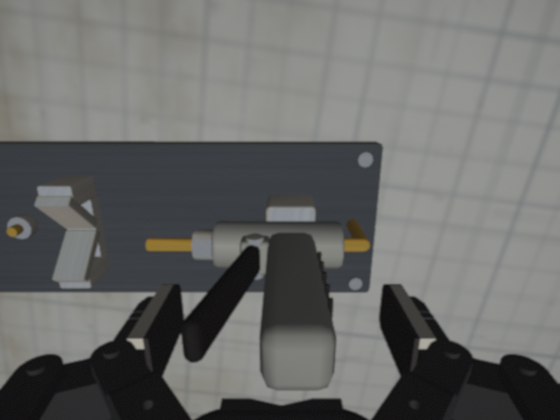

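The lever is firmly on its stop: 20 N more grip moved it only 0.4 mm. After release it sprang back, with the lever leaning out at (190,345). Now I'll pick up the thick roller.

Run:
```python
from h import *
rk=np.radians(2.4); rot=[0,np.pi/2,rk-np.pi/2]
movep([.5525,-.3155,.14],rot)
hit=move_l([.5525,-.3155,.017],feed=.12,max_force=8);hold(.15)
o=observe();print(hit,o["eef_pos"],o["ft_force"].round(1))
for op,f in((.045,30),(.03,30)):
    gripper_to(op,f);o=observe();print(o["opening"],o["ft_force"].round(1),o["eef_pos"].round(4))
print(o["time_s"]);snap("wrist","w_grasp")
```

```text
False [ 0.5531969  -0.31599331  0.01814931] [-0.1 -0.9  0.6]
0.045032547515835866 [ 0.6 -0.3  0. ] [ 0.5525 -0.3154  0.017 ]
0.03469666648980481 [-0.8  0.7  1.6] [ 0.5525 -0.3155  0.0171]
14.5583
```

View pics/w_grasp.png

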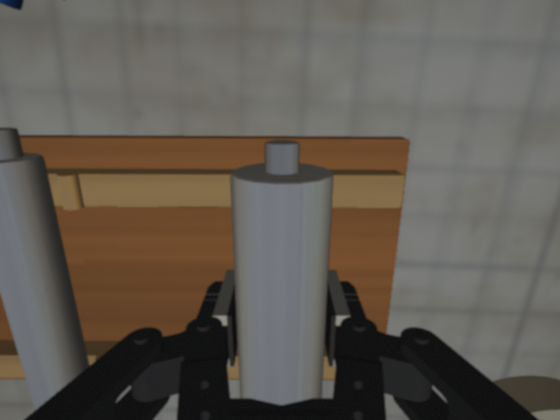

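Run:
```python
from h import *
im,d,K,T=load("w_grasp")
print(ray(K,T,(282,167),.058),ray(K,T,(282,143),.046))
g=cv2.cvtColor(im,cv2.COLOR_RGB2GRAY);print(g[135:195:2,282].tolist());print(d[135:195:2,282].round(3).tolist())
gripper_to(.03,80);hold(.2);print(observe()["opening"])
p=observe()["eef_pos"]
rk=np.radians(2.4);psi=np.radians(7.43)
move_l([p[0],p[1],.16],feed=.15);hold(.2)
o=observe();print(o["opening"],o["ft_force"].round(1),o["torque"].round(2));snap("wrist","w_lift");print(observe()["time_s"])
```

```text
[[ 0.55097697 -0.25106607  0.058     ]] [[ 0.55077858 -0.24565753  0.046     ]]
[101, 55, 67, 53, 60, 95, 101, 101, 101, 101, 101, 101, 102, 101, 101, 101, 101, 101, 101, 100, 72, 59, 60, 61, 86, 118, 120, 120, 120, 119]
[0.15700000524520874, 0.1509999930858612, 0.14900000393390656, 0.11900000274181366, 0.11500000208616257, 0.1120000034570694, 0.11299999803304672, 0.1120000034570694, 0.11299999803304672, 0.11299999803304672, 0.11299999803304672, 0.11400000005960464, 0.11500000208616257, 0.11400000005960464, 0.11400000005960464, 0.11400000005960464, 0.11599999666213989, 0.11500000208616257, 0.11599999666213989, 0.11500000208616257, 0.11400000005960464, 0.11299999803304672, 0.10999999940395355, 0.1080000028014183, 0.10599999874830246, 0.10599999874830246, 0.10499999672174454, 0.10599999874830246, 0.10599999874830246, 0.10599999874830246]
0.03433624804847711
0.034459804314023755 [-1.   0.5 -3.5] [ 0.07  0.02 -0.06]
16.375
```

View pics/w_lift.png

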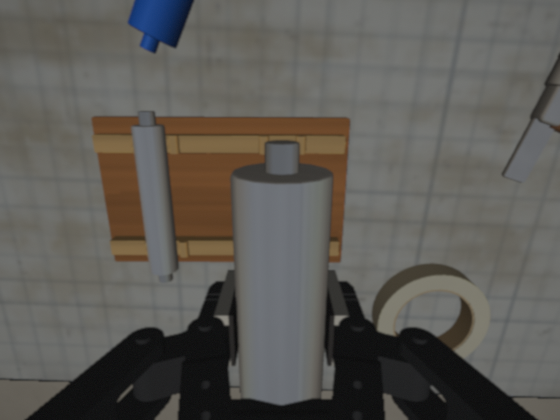

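Run:
```python
from h import *
psi=np.radians(7.43);rot=[0,np.pi/2,psi-np.pi/2]
movep([.6142,.0352,.16],rot)
move_l([.6142,.0352,.07],feed=.12);hold(.3)
o=observe();print(o["eef_pos"],o["opening"],o["ft_force"].round(1),o["torque"].round(2),o["time_s"])
snap("wrist","w_pre");snap("scene","s_pre");snap("top","t_pre")
im=cv2.imread("pics/s_pre.png");cv2.imwrite("pics/s_pre_c.png",cv2.resize(im[150:290,200:360],None,fx=4.5,fy=4,interpolation=cv2.INTER_CUBIC))
```

```text
[0.61465122 0.03521602 0.07074009] 0.034264245468503304 [-0.2 -0.5 -2.6] [ 0.04  0.07 -0.04] 18.9083
```

View pics/w_pre.png

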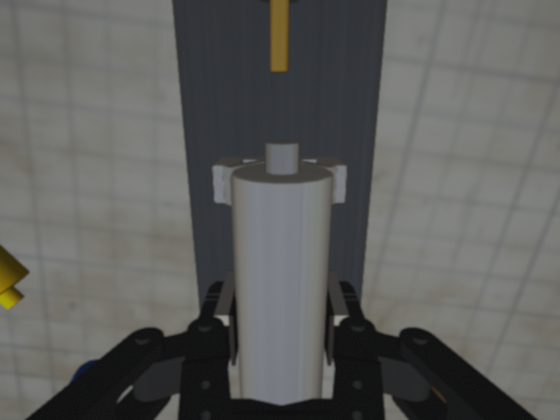

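View pics/s_pre_c.png

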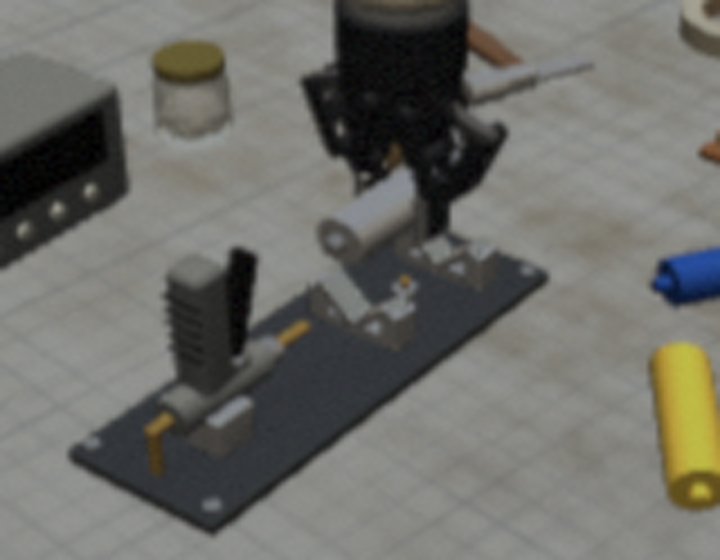

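Run:
```python
from h import *
im,d,K,T=load("w_pre")
cv2.imwrite("pics/w_pre_c.png",cv2.resize(im[130:220,200:360,::-1],None,fx=5,fy=5,interpolation=cv2.INTER_CUBIC))
psi=np.radians(7.43);c,s=np.cos(psi),np.sin(psi);F=np.array([[c,s],[-s,c]]);S=np.array([.6142,.0349])
for nm,uv,z in(("nozzle",(279.5,71),.046),("shaft end",(282,144.5),.070+.0229+.006),("rest +y top L",(221,165),.046),("R",(339,165),.046),("rest -y L",(222,202),.046),("R",(338,202),.046)):
    w=ray(K,T,uv,z)[0];print(nm,((w[:2]-S)@F.T*1000).round(1))
```

```text
nozzle [ 0.8 94.5]
shaft end [ 1.7 69.4]
rest +y top L [-27.6  52.4]
R [29.5 52.4]
rest -y L [-28.1  33.7]
R [30.1 33.6]
```

View pics/w_pre_c.png

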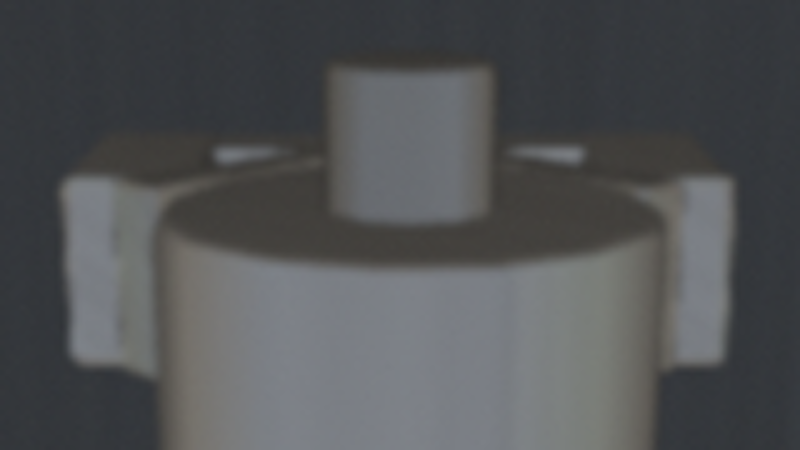

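Run:
```python
from h import *
psi=np.radians(7.43);c,s=np.cos(psi),np.sin(psi);F=np.array([[c,s],[-s,c]])
def st(t):
    f=np.mean([(hold(.02),observe()["ft_force"])[1] for _ in range(8)],0)
    o=observe();print(t,"F'",(F@f[:2]).round(1),f[2].round(1),"M",o["torque"].round(2),"p",o["eef_pos"].round(4),o["opening"].round(4),o["time_s"])
move_l([.6135,.0358,.07],feed=.05);st("above")
print(move_l([.6135,.0358,.030],feed=.06,max_force=4));st("30")
print(move_l([.6135,.0358,.018],feed=.015,max_force=4));st("contact")
```

```text
Traceback (most recent call last):
AttributeError: 'float' object has no attribute 'round'
```

```bash
cat >> h.py <<'E'
psi=np.radians(7.43);c_,s_=np.cos(psi),np.sin(psi);F=np.array([[c_,s_],[-s_,c_]])
def st(t):
    f=np.mean([(hold(.02),observe()["ft_force"])[1] for _ in range(8)],0)
    o=observe();print(t,"F'",(F@f[:2]).round(1),round(float(f[2]),1),"M",np.round(o["torque"],2),"p",np.round(o["eef_pos"],4),round(float(o["opening"]),4),o["time_s"])
    return F@f[:2],f[2]
E
python3 - <<'E'
from h import *
st("above")
print(move_l([.6135,.0358,.030],feed=.06,max_force=4));st("30")
print(move_l([.6135,.0358,.018],feed=.015,max_force=4));st("contact")
E
```

```text
above F' [-0.2  0. ] -2.7 M [ 0.03  0.01 -0.04] p [0.6135 0.0358 0.07  ] 0.034 19.575
False
30 F' [0.  0.1] -2.9 M [-0.   -0.04 -0.01] p [0.614  0.0358 0.0307] 0.0341 20.525
True
contact F' [-0.3 -0. ] 5.3 M [0.   0.04 0.17] p [0.6138 0.0358 0.0242] 0.0341 21.1583
```

Contact came at z = 0.0242, as predicted, with almost no lateral force. Now I'll press in small steps to a net push of about 15 N.

Run:
```python
from h import *
z=.0240
o=observe();print(o["eef_pos"])
for i in range(12):
    z-=.0003
    move_l([.6135,.0358,z],feed=.01); f,fz=st(f"z{z:.4f}")
    if fz>11: break
```

```text
[0.61375846 0.03575292 0.02422399]
z0.0237 F' [-2.3  0.2] 5.8 M [-0.01  0.33  0.18] p [0.6137 0.0358 0.0242] 0.0344 21.5917
z0.0234 F' [-3.   0.3] 7.3 M [0.02 0.53 0.15] p [0.6138 0.0358 0.0242] 0.0341 21.975
z0.0231 F' [-4.5  0.6] 9.5 M [-0.02  0.65  0.16] p [0.6138 0.0358 0.0242] 0.034 22.3583
z0.0228 F' [-5.5  0.8] 11.2 M [-0.05  0.82  0.22] p [0.6138 0.0358 0.0242] 0.0342 22.7417
```

Run:
```python
from h import *
x,y,z=.6135,.0358,.0228
for i in range(4):
    f,fz=st("pre")
    if abs(f[0])<1 and 11<fz<14: break
    dx=np.clip(f[0]/6e3,-.0007,.0007); x+=dx*c_; y+=dx*s_
    z-=np.clip((12.5-fz)/6e3,-.0004,.0004)
    move_l([x,y,z],feed=.01)
st("end");print(x,y,z)
snap("wrist","w_p1");snap("scene","s_p1")
im=cv2.imread("pics/s_p1.png");cv2.imwrite("pics/s_p1_c.png",cv2.resize(im[150:290,200:360],None,fx=4.5,fy=4,interpolation=cv2.INTER_CUBIC))
```

```text
pre F' [-5.5  0.7] 11.5 M [-0.01  0.8   0.14] p [0.6138 0.0358 0.0242] 0.0341 22.875
pre F' [-3.1  1. ] 10.0 M [0.03 0.47 0.16] p [0.6138 0.0358 0.0242] 0.0345 23.2583
pre F' [-2.3  1.3] 10.9 M [0.1  0.41 0.21] p [0.6138 0.0358 0.0242] 0.0345 23.6417
pre F' [-1.6  1.4] 11.4 M [0.13 0.36 0.2 ] p [0.6138 0.0358 0.0242] 0.034 24.025
end F' [-1.4  1.4] 11.8 M [0.2  0.24 0.2 ] p [0.6138 0.0357 0.0242] 0.0343 24.4083
0.6116348005403717 0.03555675972852515 0.02178021174160649
```

View pics/w_p1.png

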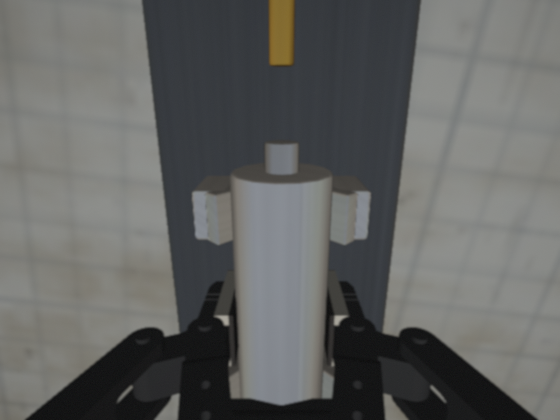

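View pics/s_p1_c.png

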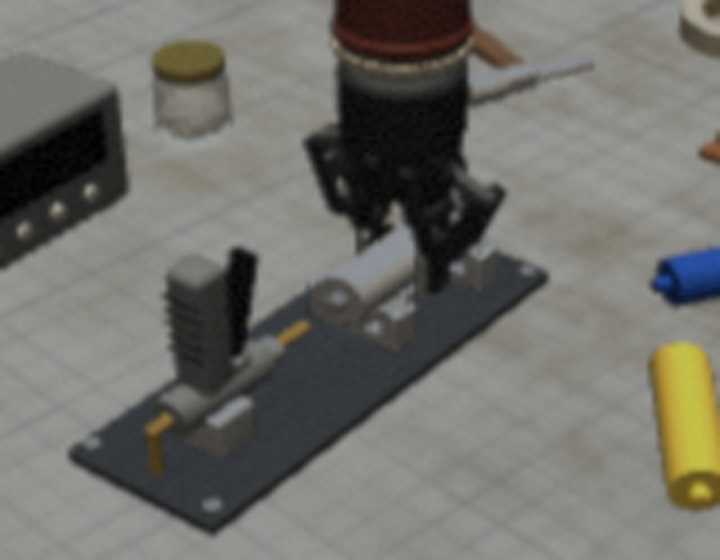

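Run:
```python
from h import *
im,d,K,T=load("w_p1");S=np.array([.6142,.0349])
cv2.imwrite("pics/w_p1_c.png",cv2.resize(im[130:260,180:380,::-1],None,fx=4,fy=4,interpolation=cv2.INTER_CUBIC))
for nm,uv,z in(("nozzle",(281.5,65.5),.046),("shaft end",(282,144.5),.053),("rest out L",(200,191.5),.046),("R",(362,191.5),.046),("in L",(202,239),.046),("in R",(360,239),.046)):
    w=ray(K,T,uv,z)[0];print(nm,((w[:2]-S)@F.T*1000).round(1))
```

```text
nozzle [ 0.7 94.2]
shaft end [ 0.8 70.2]
rest out L [-28.5  52.6]
R [29.6 52.5]
in L [-29.1  34.1]
in R [30.3 34.1]
```

View pics/w_p1_c.png

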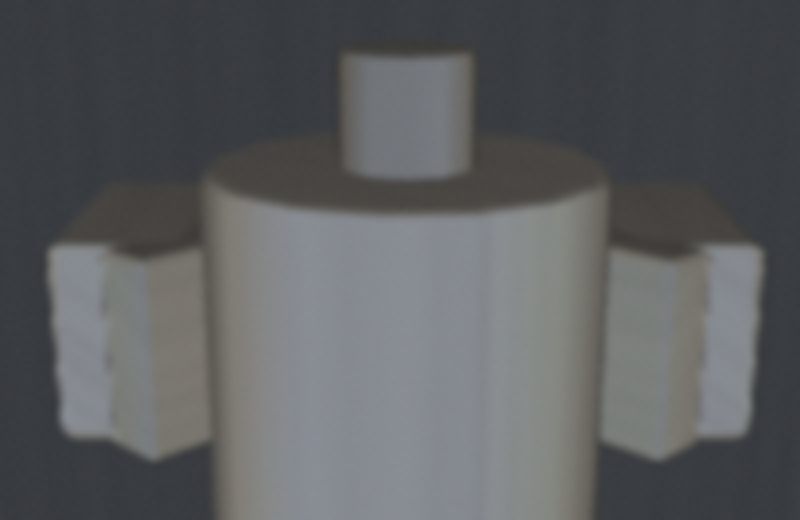

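The roller sits symmetrically between the crests (crop midlines 406.5 and 407 px) and is centred along the groove to within about 1 mm. Next is a stability check before handing in.

Run:
```python
from h import *
hold(1.0);f,fz=st("final")
if 9<fz<16 and abs(f[0])<3: job_done();print("done")
```

```text
final F' [-1.   1.6] 11.4 M [0.17 0.23 0.17] p [0.6138 0.0358 0.0242] 0.0343 25.6417
the job is handed in; nothing more can be done
done
```

The job is done and handed in at 25.6 s: the thick roller is seated in both V-rests, and the gripper is still pressing it down.

- **Air gun:** I squeezed the trigger until the jaws stalled at 35.8 mm. Raising the grip from 25 to 45 N moved them only another 0.4 mm, so the trigger was on its stop. After release, the wrist picture showed it sprung back.
- **Roller:** I gripped it at its middle and laid it in the V-rests. Contact came at the predicted height, a tool height (TCP) of 24.2 mm. It is centred across the groove in the picture and within about 1 mm along it.
- **Press:** After a one-second hold the net downward push was about 14 N, including the roller's weight. The sideways force was about 1 N, so both V faces carry load.
- **Disagreement:** Taking the origin from the plate's outline put the seat about 5 mm farther toward the gun than the rests, probe and nozzle did. I used the direct measurement of the rests, and the contact height and small sideways force fit it. Along the groove, only the pictures confirm the position.
- **Other things:** I never went near the spool or the dye bottle. The thin roller was still in its place in the rack when I lifted the thick one. I took no separate final picture of these.

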